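Unhook the chalk caddy and stand it on the felt mat

TASK

The wooden chalk caddy hangs by its two keyholes on the studs of the little board. Slide it along until the studs sit in the wide ends of the keyholes, lift it off the studs towards its front, and stand it upright and gently in the middle of the round green mat, without disturbing anything else on the table.

Things in the scene. Friction and masses are not known exactly. Their poses are not given: they have to be found in the camera images.
- board: Dark wooden board on a foot, fixed (sizes in mm). Panel 230 wide (its y), 18 thick, top 205 above the table; foot 14 high, from 75 behind the panel's front face to 55 in front. Origin: on the table below the middle of the front face; x points straight out of that face (roughly away from the robot), y along the board, z up. Two studs stand out of the face (see stud).
- stud (a point): Root of the stud at board y = +58.5, on the board's front face, 160 above the table; the other stud is at y = -58.5, same height. Each is a level steel pin along board x: neck 8 across and 12.5 long, then a head 18 across, 4 thick (mm).
- caddy: Light wooden chalk caddy, about 0.4 kg, loose (sizes in mm), hung on the studs, axes parallel to the board's. Origin: centre of its underside (60 deep in x, 190 wide in y). Back plate 190 wide, 90 high, x = -30 to -20, its back on the board, so hung origin is 30 in front of the face. It starts with origin at board y = -14 to -6, z 97, and slides towards board +y with a few newtons.
- pocket (a point): Centre of the rim of the caddy's open pocket box, at caddy (5, 0, 85). The box is 50 deep (caddy x = -20 to +30), 52 wide (y = -26 to +26), 85 high, in front of the plate's middle, with blue chalks fixed in it below the rim. Its flat +y and -y sides are good to push and, from above, to grip (mm).
- wide_end (a point): Centre (mm) of the wide end of the caddy's +y keyhole, on the plate's front, caddy (-20, 44.5, 62). Wide end 26 across; from it a slot 11 high runs towards caddy +y, its end centred 28 away. The other keyhole is the same, 117 towards -y. The stud necks start in the slots. At the wide ends (caddy origin at board y = +14) it drops about 8 and still hangs behind the heads.
- wide_back (a point): The same wide end on the back of the plate, caddy (-30, 44.5, 62). To come off, the caddy is raised about 9 from its drop, until holes and studs are centred (caddy origin at board y = +14, z = 98, give or take 4 each way), then drawn straight along board +x: free after 17 (mm).
- mat: Round green felt mat, 250 across, 4 thick, fixed flat on the table. Origin: centre of its underside, on the table (mm).
- balltray: Dark wooden tray 135 x 195 with six pool balls fixed in it, 63 high; to be left alone. Origin: centre of its underside (mm).
- mug: White mug, 80 across, 92 high; leave alone. Origin: centre of its underside (mm).
- can: Red drink can, 66 across, 115 high; leave alone. Origin: centre of its underside (mm).
- coasters: Stack of round cork coasters, 94 across, 24 high; leave alone. Origin: centre of its underside (mm).
- brush: Brush 190 long lying on the table; leave alone. Origin: underside, about the middle (mm).
- dartcase: Black dart case 90 x 170 x 32 lying flat; leave alone. Origin: centre of its underside (mm).
- bottle: Amber bottle, 64 across, 210 high; leave alone. Origin: centre of its underside (mm).

How it is judged:
By the outcome, as a careful person would: the job done as asked, in the order asked, and still so for the second after the job is handed in, with the robot touching nothing.
It also fails if it takes over 51 s, if anything falls off the work surface, if the arm or the gripper's body presses on something with over 40 N, if the wrist force passes 120 N, or if a joint passes its speed limit or range.

ROBOT

A 6-joint arm with a two-finger parallel gripper is mounted at the origin on the work surface. World frame = base frame: x ahead of the robot, y to its left, z up, the work surface at z = 0. Lengths are in m, angles in rad, forces in N, time in s.
With the tool pointing down it reaches from about 0.25 to 0.725 m from the base axis. Payload 4 kg.
Tool frame: the origin (TCP) lies midway between the tips of the shut fingers; the grasp point (between the pads) lies bot.pinch_z behind it (bot.pinch_z is the distance from the TCP to the grasp point, in m); z points along the fingers, y is the line along which they close (so a half turn about z gives the same grasp; the last joint's range is limited). The gripper opens to 85 mm and grips with 20 to 120 N. Pads are 22 mm wide; open, the fingers measure 114 mm over their backs; the gripper's body (76 mm by 85 mm) begins 54 mm behind the grasp point. The pads swing forward as they close: fully open they stand 13 mm farther back than shut.
Start: joints at [1.196, 0.241, 0.005, 1.335, 0, 1.571], TCP at [0.183, 0.465, 0.231] pointing down, gripper open.
Joint ranges: [-2.72, 2.72], [-1.05, 1.87], [-1.09, 1.28], [-1.99, 2.15], [-1.42, 1.44], [-3.14, 3.14]. Speed limits (rad/s): [2.79, 2.79, 3.14, 3.14, 3.14, 3.14].

INTERFACE

Orientations are given as a unit quaternion [x, y, z, w].
In Python, from workcell import bot, imaging, ticket gives the robot as it stands (bot), with the cameras (imaging) and the job (ticket).
- The arm moves only by the shell command python3 jog.py, which reads ROWS from standard input. ROWS is a JSON list of rows, 1 to 10 of them, each of 7 numbers: a rotation vector rx, ry, rz in rad, then dx, dy, dz in m, then the finger opening in m; each row is the pose to reach, as a shift and turn from the pose commanded when the command began, along the tool's axes at that moment; what a row does not reach only later rows make up. A row lasts 1/8 s, in which the tool goes at most 0.0625 m and 0.188 rad, less where a joint would pass 70% of its speed; a pose out of reach is approached as far as the arm can. The fingers move at their own pace and stop on an object; the grip force is fixed at half the most. Time passes only in rows, so rows that do not move let the fingers close. It prints the time, the measured TCP pose, the force, the opening and the grip force at its end. Input that does not fit is refused with a message, and nothing moves.
- bot.get_obs(): the state, without advancing time (a new reading comes with each control period).
- imaging.camera(name): name is "scene" or "side" or "wrist"; returns the picture (480x640x3 uint8, red, green, blue); there is no depth.
- imaging.calibration(name): a dict with "mtx" (3x3 intrinsics, pixels), "R" (3x3) and "t" (3): a world point X has camera coordinates R X + t. Camera axes: x right, y down, z forward; pixel columns grow to the right and rows downward; lengths in m; the calibration is good to about 2 mm. A picture is of the moment at which its call begins: read the wrist's pose just before it. calibration takes no time and is no camera call; for the wrist camera it gives the pose at the moment of the call.
- ticket.job_done(): hands the job in; it is judged then, once.
The state is a dict: "clock": time; "joint_pos": joint angles; "joint_vel": joint speeds; "tau": joint torques, N m; "eef_pos": TCP position; "tool_rot": TCP orientation; "ft_force": force on the tool from outside, world axes, zero at the start; "ft_torque": the same for the moment, N m; "grip_width": finger opening in m; "grasp_force": force on a finger pad.
Only numpy, scipy, OpenCV 4.12 (cv2) and the standard library are available. Lean on these libraries where they do the work, as an engineer would, in place of code of your own. Each camera call takes 0.05 s, during which the arm holds its last target. There are 200 camera calls.

## Working session

There is one attempt and no reset: what is moved stays moved. The work goes in short steps, Python scripts to look and compute and a shell command to move; the robot and the scene stay as the last step left them, time stands still between calls to the robot, and variables do not carry over. Pictures are saved under pics/ and viewed, at most 10 in all, crops included, and the job is handed in when it is done.

```bash
ls; mkdir -p pics; python3 - <<'E'
from workcell import bot, imaging, ticket
import cv2
for n in("scene","side"):
    cv2.imwrite(f"pics/{n}0.png",imaging.camera(n)[:,:,::-1])
    c=imaging.calibration(n);print(n,c)
o=bot.get_obs();print(o, bot.pinch_z)
E
```

```text
jog.py
pics
workcell.py
scene {'mtx': array([[500.53887183,   0.        , 318.14763896],
       [  0.        , 500.53887183, 237.11038909],
       [  0.        ,   0.        ,   1.        ]]), 'R': array([[-0.66648319,  0.74549027,  0.00666516],
       [ 0.62869099,  0.56682239, -0.53240963],
       [-0.40068416, -0.35065174, -0.84646061]]), 't': array([ 0.44570527, -0.31358215,  1.40052733])}
side {'mtx': array([[453.45432164,   0.        , 322.27789629],
       [  0.        , 453.45432164, 242.46083449],
       [  0.        ,   0.        ,   1.        ]]), 'R': array([[ 9.90998904e-01, -1.33867520e-01, -8.12277092e-04],
       [-1.00463115e-01, -7.39674027e-01, -6.65424298e-01],
       [ 8.84778804e-02,  6.59516353e-01, -7.46464898e-01]]), 't': array([-0.59168879,  0.13717569,  1.24341321])}
{'clock': 0.1, 'joint_pos': array([ 1.19600841e+00,  2.41314489e-01,  3.90265044e-03,  1.33519478e+00,
       -7.44837178e-06,  1.57082694e+00]), 'joint_vel': array([-0.00090057, -0.0032407 ,  0.00123885, -0.00190587,  0.00051967,
       -0.0004195 ]), 'tau': array([ 2.89291020e-04, -3.73137653e+01,  2.53009576e+01,  1.08418163e-02,
        1.38071442e-05,  1.02050208e-06]), 'eef_pos': array([0.18284128, 0.46478743, 0.23053021]), 'tool_rot': array([ 1.86314075e-01,  9.82489820e-01, -8.89996470e-04, -1.64955376e-04]), 'ft_force': array([-0.55631843, -0.94946091,  0.47453066]), 'ft_torque': array([-0.01673528,  0.05299169, -0.02356674]), 'grasp_force': 0.0, 'grip_width': 0.08582307199410023} 0.0187
```

View pics/scene0.png

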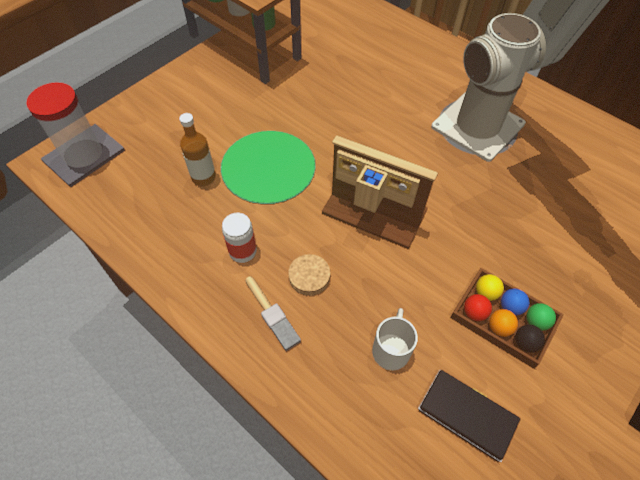

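View pics/side0.png

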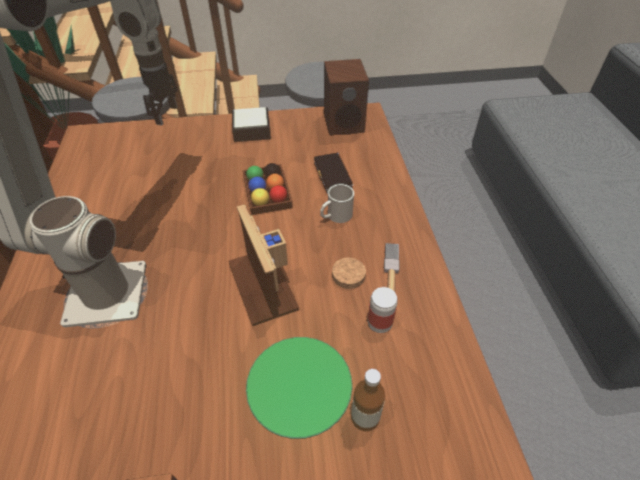

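The scene view shows the board and hung caddy near (380,190), and the green mat at (268,166) with the bottle beside it at (200,160). The side view shows the board near (262,262) and the mat at (300,386). I'll enlarge the board area in both.

```bash
cat > h.py <<'E'
import numpy as np,cv2
from workcell import bot, imaging, ticket
def ray(n,p):
    c=imaging.calibration(n);d=c["R"].T@np.linalg.inv(c["mtx"])@[p[0],p[1],1.];return -c["R"].T@c["t"],d
def plane(n,p,z):
    o,d=ray(n,p);return o+d*(z-o[2])/d[2]
def tri(p,q,n="scene",m="side"):
    o,d=ray(n,p);a,b=ray(m,q)
    s=np.linalg.lstsq(np.c_[d,-b],a-o,rcond=None)[0];P,Q=o+s[0]*d,a+s[1]*b
    return (P+Q)/2,np.linalg.norm(P-Q)
def proj(n,X):
    c=imaging.calibration(n);v=c["mtx"]@(c["R"]@X+c["t"]);return v[:2]/v[2]
E
python3 - <<'E'
from h import *
a=cv2.imread("pics/scene0.png");b=cv2.imread("pics/side0.png")
A=cv2.resize(a[130:250,315:445],None,fx=4.6,fy=4.6,interpolation=2)[:,:598]
B=cv2.resize(b[195:330,220:310],None,fx=4.4,fy=4.4,interpolation=2)
cv2.imwrite("pics/ca.png",A);cv2.imwrite("pics/cb.png",B)
for n,i in(("scene",a),("side",b)):
    h=cv2.cvtColor(i,cv2.COLOR_BGR2HSV);m=cv2.inRange(h,(45,120,60),(80,255,255))
    c=max(cv2.findContours(m,0,2)[0],key=cv2.contourArea)
    P=np.array([plane(n,p[0],.004)[:2] for p in c],dtype=np.float32)
    print(n,cv2.minEnclosingCircle(P),P.min(0),P.max(0))
for n,p in(("scene",(216,185)),("side",(362,425))):print(plane(n,p,0))
E
```

```text
scene ((0.49825775623321533, -0.3294757902622223), 0.12248785048723221) [ 0.3762067  -0.45109898] [ 0.6207025 -0.2070118]
side ((0.5000393390655518, -0.33205175399780273), 0.11429788172245026) [ 0.4095445  -0.44319782] [ 0.60452896 -0.22414283]
[ 0.63226907 -0.38345352  0.        ]
[ 0.6255822  -0.44618858  0.        ]
```

View pics/ca.png

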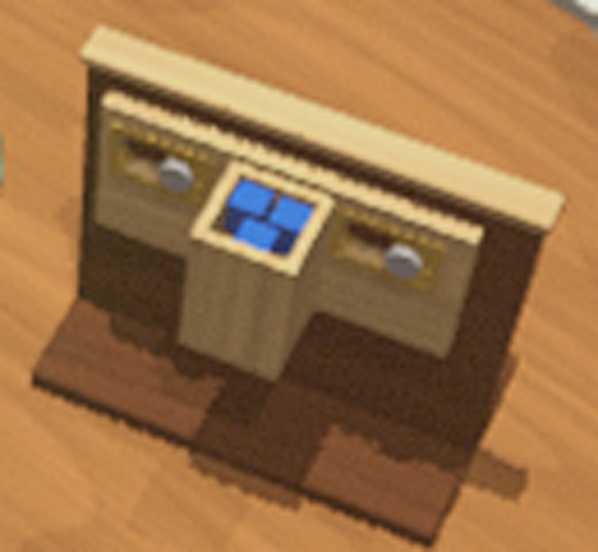

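View pics/cb.png

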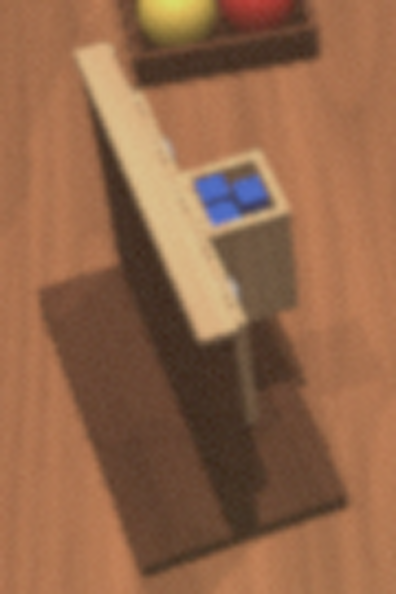

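The scene crop shows the stud heads at crop pixels (177,175) and (404,262), the rim corners and the board's top edge. The side crop shows the board top at (75,52)-(245,322). Now the positions.

```bash
python3 - <<'E'
from h import *
S=lambda p:np.array([315,130])+(np.array(p)+.5)/4.6-.5
D=lambda p:np.array([220,195])+(np.array(p)+.5)/4.4-.5
def L(n,f,pts,z):
    P=np.array([plane(n,f(p),z) for p in pts]);print(n,z,P[:,:2].round(4).tolist());return P
a=L("scene",S,[(85,62),(553,227),(97,27),(565,200)],.205)
b=L("side",D,[(110,45),(245,322),(75,52),(200,342)],.205)
f=L("scene",S,[(35,378),(432,540)],.014)
g=L("side",D,[(345,500),(145,573),(40,290)],.014)
r=L("scene",S,[(228,158),(332,195),(297,275),(192,235)],.182)
s=L("side",D,[(258,150),(290,212),(215,235),(182,172)],.182)
for P in(r,s):print("rim",P.mean(0))
for p,q in((a[0],a[1]),(a[2],a[3]),(b[1],b[0]),(b[3],b[2]),(f[0],f[1]),(g[1],g[2]),(r[0],r[1]),(r[3],r[2])):
    d=q-p;print("ang +y",np.degrees(np.arctan2(d[1],d[0])).round(2),np.linalg.norm(d).round(4))
print(L("scene",S,[(177,175),(404,262)],.160))
E
```

```text
scene 0.205 [[0.4703, -0.1358], [0.4042, 0.0853], [0.4495, -0.1462], [0.3876, 0.0804]]
side 0.205 [[0.4043, 0.0782], [0.4695, -0.1412], [0.3837, 0.075], [0.4457, -0.1513]]
scene 0.014 [[0.5201, -0.1196], [0.4601, 0.0968]]
side 0.014 [[0.515, -0.1309], [0.395, -0.1654], [0.334, 0.0575]]
scene 0.182 [[0.4543, -0.0595], [0.4392, -0.0094], [0.4871, 0.0075], [0.5013, -0.0427]]
side 0.182 [[0.4847, 0.0032], [0.4992, -0.0472], [0.4565, -0.0587], [0.4404, -0.0083]]
rim [ 0.47046845 -0.02602386  0.182     ]
rim [ 0.4702045  -0.02775342  0.182     ]
ang +y 106.64 0.2308
ang +y 105.29 0.2349
ang +y 106.57 0.2289
ang +y 105.31 0.2346
ang +y 105.5 0.2246
ang +y 105.29 0.231
ang +y 106.74 0.0524
ang +y 105.76 0.0522
scene 0.16 [[0.4632, -0.0815], [0.4324, 0.0314]]
[[ 0.46315766 -0.08147255  0.16      ]
 [ 0.43237233  0.0313928   0.16      ]]
```

```bash
cat >> h.py <<'E'
from scipy.spatial.transform import Rotation as Ro
EX=np.array([np.cos(np.radians(15.8)),np.sin(np.radians(15.8)),0]);EY=np.array([-EX[1],EX[0],0])
O=np.array([.4358,-.0285,0])
def go(tgt,yaw_y=None):
    "shift and turn to reach TCP tgt, tool y along angle yaw_y (deg, mod 180), pointing down"
    o=bot.get_obs();R0=Ro.from_quat(o["tool_rot"]);M=R0.as_matrix()
    best=None
    if yaw_y is not None:
        for k in(0,180):
            a=np.radians(yaw_y+k);y=np.array([np.cos(a),np.sin(a),0]);z=np.array([0,0,-1.])
            v=(R0.inv()*Ro.from_matrix(np.c_[np.cross(y,z),y,z])).as_rotvec()
            if best is None or np.linalg.norm(v)<np.linalg.norm(best):best=v
    print("rot",best if best is None else best.round(4),"shift",(M.T@(np.array(tgt)-o["eef_pos"])).round(4),"tcp",o["eef_pos"].round(4),"F",o["ft_force"].round(1),"t",o["clock"])
E
python3 - <<'E'
from h import *
o=bot.get_obs();print(Ro.from_quat(o["tool_rot"]).as_matrix().round(3))
for y in(105.8,):go([.4703,-.0269,.25],y)
for n,p in(("can",(245,260)),("coaster",(309,277))):print(n,plane("scene",p,0))
print("can side",plane("side",(381,328),0),"bottle top",tri((187,121),(373,377)))
E
```

```text
[[-0.931  0.366 -0.001]
 [ 0.366  0.931 -0.002]
 [-0.    -0.002 -1.   ]]
rot [-1.700e-03 -6.000e-04 -6.506e-01] shift [-0.4475 -0.3523 -0.0188] tcp [0.1828 0.4648 0.2305] F [-0.6 -0.9  0.5] t 0.1
can [ 0.73555494 -0.16862841  0.        ]
coaster [ 0.66879635 -0.02795601  0.        ]
can side [ 0.72131144 -0.21049408  0.        ] bottle top (array([ 0.63674414, -0.42781995,  0.19825316]), np.float64(0.001734083141672825))
```

```bash
echo '[[0,0,-0.1,-0.045,-0.035,-0.02,0.085],[0,0,-0.2,-0.09,-0.07,-0.03,0.085],[0,0,-0.3,-0.135,-0.106,-0.03,0.085],[0,0,-0.4,-0.18,-0.141,-0.03,0.085],[0,0,-0.5,-0.225,-0.176,-0.03,0.085],[0,0,-0.6,-0.27,-0.212,-0.03,0.085],[-0.0017,-0.0006,-0.65,-0.32,-0.25,-0.03,0.085],[-0.0017,-0.0006,-0.6506,-0.365,-0.287,-0.03,0.085],[-0.0017,-0.0006,-0.6506,-0.41,-0.323,-0.03,0.085],[-0.0017,-0.0006,-0.6506,-0.4475,-0.3523,-0.0188,0.085]]' | python3 jog.py && python3 - <<'E'
from h import *
go([.4703,-.0269,.25],105.8);print(bot.get_obs()["joint_pos"].round(2))
i=imaging.camera("wrist")[:,:,::-1];cv2.imwrite("pics/w1.png",i)
E
```

```text
clock: 1.35
eef_pos: [0.4717, -0.0286, 0.2504]
tool_rot: [-0.137, 0.991, 0.001, 0.001]
ft_force: [-1.2, 0.4, -0.4]
grip_width: 0.0847
grasp_force: 0.0
rot [ 0.001   0.0026 -0.0014] shift [0.0009 0.002  0.0004] tcp [ 0.4717 -0.0286  0.2504] F [-1.2  0.4 -0.4] t 1.35
[-0.06  0.18 -0.03  1.37  0.   -0.34]
```

View pics/w1.png

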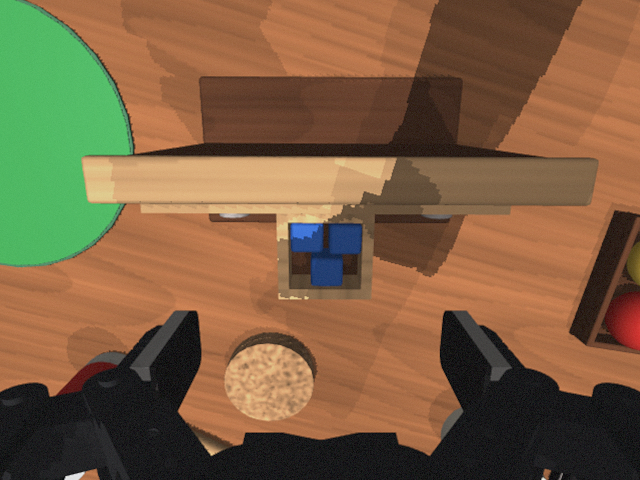

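The wrist view shows the board's top front edge from (85,203) to (597,206), the rim's front corners at (278,299) and (370,299), and the stud heads at (234,216) and (437,216).

```bash
python3 - <<'E'
from h import *
e=[plane("wrist",p,.205) for p in((86,204),(597,206))]
d=e[1]-e[0];print("front edge",e,np.degrees(np.arctan2(d[1],d[0])),np.linalg.norm(d))
f=[plane("wrist",p,.182) for p in((278,299),(371,299))]
d=f[1]-f[0];print("rim front",np.degrees(np.arctan2(d[1],d[0])),np.linalg.norm(d))
m=(e[0]+e[1])/2;print("O est",m,"rim in board",[( (q-m)@EX,(q-m)@EY) for q in f])
s=[plane("wrist",p,.165) for p in((234,216),(437,216))];print("studs",[( (q-m)@EX,(q-m)@EY) for q in s])
E
```

```text
front edge [array([ 0.467567 , -0.1457624,  0.205    ]), array([0.40511429, 0.08294393, 0.205     ])] 105.27336500300439 0.23708000312271552
rim front 105.52441483807428 0.051806842930173
O est [ 0.43634065 -0.03140924  0.205     ] rim in board [(np.float64(0.05722138164122159), np.float64(-0.03370121053511461)), (np.float64(0.05747056477947487), np.float64(0.01810503312484617))]
studs [(np.float64(0.013561732395209872), np.float64(-0.058910104583869305)), (np.float64(0.01415846400143134), np.float64(0.05627738856959758))]
```

```bash
echo '[[0.001,0.0026,0.005,0,0.001,0.05,0.085],[0.001,0.0026,0.005,0,0.001,0.09,0.085],[0.001,0.0026,0.005,0,0.001,0.104,0.085],[0.001,0.0026,0.005,0,0.001,0.104,0.085],[0.001,0.0026,0.005,0,0.001,0.104,0.06],[0.001,0.0026,0.005,0,0.001,0.104,0.05],[0.001,0.0026,0.005,0,0.001,0.104,0.045],[0.001,0.0026,0.005,0,0.001,0.104,0.04]]' | python3 jog.py; python3 - <<'E'
from h import *
go([.4703,-.0275,.147],105.4);i=imaging.camera("scene")[:,:,::-1];cv2.imwrite("pics/s2.png",cv2.resize(i[120:240,310:450],None,fx=4,fy=4))
E
```

```text
clock: 2.4
eef_pos: [0.472, -0.0252, 0.1479]
tool_rot: [-0.135, 0.991, -0.0, 0.001]
ft_force: [1.2, 0.1, 6.3]
grip_width: 0.0511
grasp_force: 61.9
rot [-0.0007  0.0027  0.0022] shift [ 0.0022 -0.0018  0.0009] tcp [ 0.472  -0.0252  0.1479] F [1.2 0.1 6.3] t 2.4
```

View pics/s2.png

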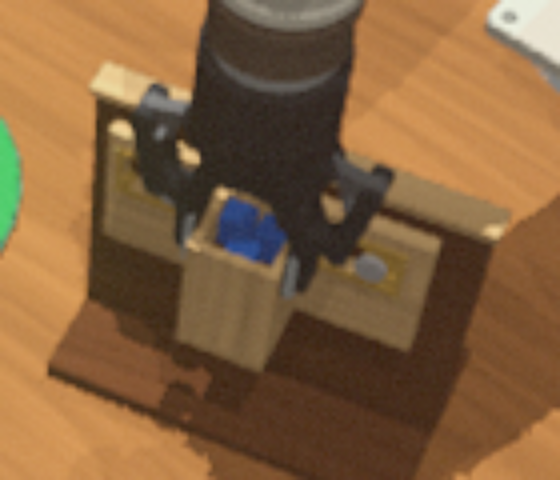

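The caddy is gripped (61.9 N), with the right stud head at crop (372,267). Now slide towards +y.

```bash
echo '[[0,0,0,0,0.004,0,0.04],[0,0,0,0,0.008,0,0.04],[0,0,0,0,0.012,0,0.04],[0,0,0,0,0.016,0,0.04],[0,0,0,0,0.018,0,0.04],[0,0,0,0,0.018,0,0.04]]' | python3 jog.py; python3 - <<'E'
from h import *
go([.4703,-.0275,.147],105.4);i=imaging.camera("scene")[:,:,::-1];cv2.imwrite("pics/s3.png",cv2.resize(i[145:220,320:440],None,fx=6.5,fy=6.5,interpolation=2))
E
```

```text
clock: 3.2
eef_pos: [0.4666, -0.0074, 0.146]
tool_rot: [-0.135, 0.991, 0.0, 0.0]
ft_force: [4.5, -0.5, -3.3]
grip_width: 0.0513
grasp_force: 62.8
rot [0.0003 0.0006 0.0021] shift [ 0.0018 -0.0203 -0.001 ] tcp [ 0.4666 -0.0074  0.146 ] F [ 4.5 -0.5 -3.3] t 3.2
```

View pics/s3.png

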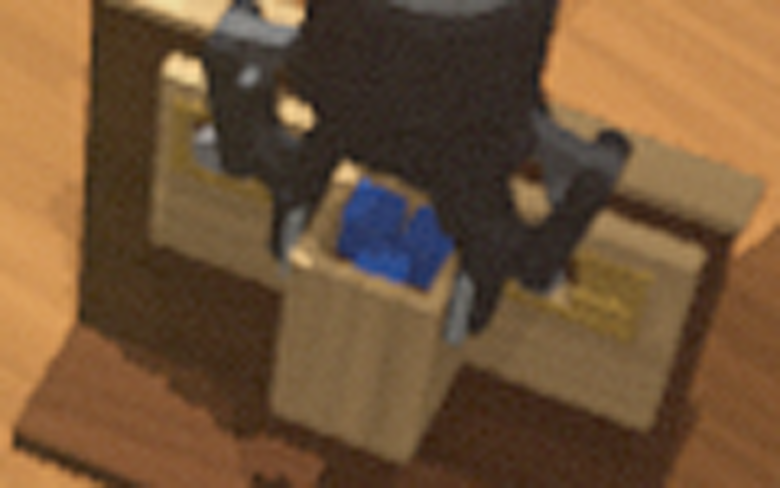

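```bash
python3 - <<'E'
from h import *
EX=np.array([np.cos(np.radians(15.4)),np.sin(np.radians(15.4)),0]);EY=np.array([-EX[1],EX[0],0])
S=lambda p:np.array([315,130])+(np.array(p)+.5)/4.6-.5
T=lambda p:np.array([320,145])+(np.array(p)+.5)/6.5-.5
st=[plane("scene",S(p),.160) for p in((177,175),(404,262))];M=(st[0]+st[1])/2
for f,ps,z in((S,((95,222),(447,357)),.097),(T,((150,240),(653,432)),.095)):
    P=[plane("scene",f(p),z) for p in ps];print([(round((q-M)@EX,4),round((q-M)@EY,4)) for q in P],"mid",((P[0]+P[1])/2-M)@EY,((P[0]+P[1])/2-M)@EX)
r=[plane("scene",T(p),.180) for p in((345,163),(288,250),(440,295))];print("rim c (diag)",[( (r[0]+r[2])/2-M)@e for e in(EX,EY)])
E
```

```text
[(np.float64(-0.0033), np.float64(-0.1012)), (np.float64(-0.0045), np.float64(0.0893))] mid -0.0059396358829641805 -0.00390772838957809
[(np.float64(-0.0028), np.float64(-0.0817)), (np.float64(-0.0044), np.float64(0.1095))] mid 0.013866984508016707 -0.0036028090690943867
rim c (diag) [np.float64(0.020362869750318615), np.float64(0.011786692602236387)]
```

Caddy is at board y ≈ +13 to +14, and the hand now carries its weight (the height dropped 2 mm). Raise 3 mm, then draw it out along +x.

```bash
echo '[[0,0,0,0,0.0005,-0.002,0.04],[0,0,0,0,0.0005,-0.003,0.04],[0,0,0,0,0.0005,-0.003,0.04],[0,0,0,-0.003,0.0005,-0.003,0.04],[0,0,0,-0.006,0.0005,-0.003,0.04],[0,0,0,-0.006,0.0005,-0.003,0.04]]' | python3 jog.py; python3 - <<'E'
from h import *
go([.4703,-.0275,.147],105.4)
E
```

```text
clock: 4.0
eef_pos: [0.4704, -0.0057, 0.1485]
tool_rot: [-0.135, 0.991, 0.0, -0.002]
ft_force: [-0.3, 0.4, -4.7]
grip_width: 0.0514
grasp_force: 63.7
rot [ 0.001  -0.0035  0.0023] shift [ 0.006  -0.021   0.0015] tcp [ 0.4704 -0.0057  0.1485] F [-0.3  0.4 -4.7] t 4.0
```

```bash
echo '[[0,0,0,-0.004,0,0,0.04],[0,0,0,-0.008,0,0,0.04],[0,0,0,-0.008,0,0,0.04]]' | python3 jog.py; echo '[[0,0,0,-0.005,0,0,0.04],[0,0,0,-0.010,0,0,0.04],[0,0,0,-0.015,0,0,0.04],[0,0,0,-0.015,0,0,0.04]]' | python3 jog.py
```

```text
clock: 4.38
eef_pos: [0.4792, -0.0036, 0.1491]
tool_rot: [-0.135, 0.991, 0.0, -0.001]
ft_force: [-0.7, 0.8, -3.7]
grip_width: 0.0516
grasp_force: 63.7
clock: 4.88
eef_pos: [0.4938, 0.0005, 0.149]
tool_rot: [-0.135, 0.991, 0.0, -0.001]
ft_force: [0.5, -0.8, -3.9]
grip_width: 0.0513
grasp_force: 63.7
```

```bash
echo '[[0,0,0,-0.02,0,0,0.04],[0,0,0,-0.04,0,-0.01,0.04],[0,0,0,-0.05,0,-0.035,0.04],[0,0,0,-0.05,-0.01,-0.05,0.04],[0,0,0,-0.05,-0.04,-0.05,0.04],[0,0,0,-0.05,-0.08,-0.05,0.04],[0,0,0,-0.05,-0.12,-0.05,0.04],[0,0,0,-0.05,-0.16,-0.05,0.04],[0,0,0,-0.05,-0.2,-0.05,0.04],[0,0,0,-0.05,-0.22,-0.05,0.04]]' | python3 jog.py; python3 - <<'E'
from h import *
go([.5052,-.3277,.10],105.4);i=imaging.camera("side")[:,:,::-1];cv2.imwrite("pics/d4.png",i)
E
```

```text
clock: 6.12
eef_pos: [0.6004, -0.2005, 0.1983]
tool_rot: [-0.134, 0.991, 0.0, -0.001]
ft_force: [0.1, -0.1, -3.5]
grip_width: 0.0511
grasp_force: 63.8
rot [ 0.0005 -0.0022 -0.0001] shift [ 0.1253 -0.0974  0.0985] tcp [ 0.6004 -0.2005  0.1983] F [ 0.1 -0.1 -3.5] t 6.125
```

View pics/d4.png

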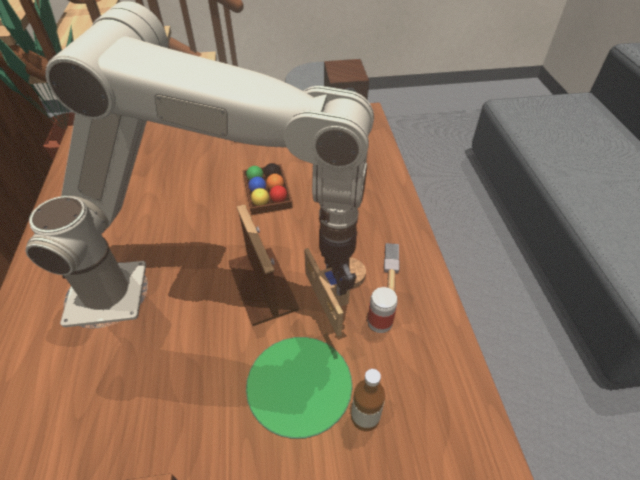

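The side view shows the caddy held upright at (325,290), clear of the board, with the mat at (300,386) ahead of it. I'll go over the mat.

```bash
echo '[[0,0,0,0,-0.03,0,0.04],[0,0,0,0.04,-0.055,0,0.04],[0,0,0,0.08,-0.075,0,0.04],[0,0,0,0.11,-0.09,0.01,0.04],[0.0005,-0.002,0,0.1253,-0.0974,0.04,0.04],[0.0005,-0.002,0,0.1253,-0.0974,0.07,0.04],[0.0005,-0.002,0,0.1253,-0.0974,0.08,0.04],[0.0005,-0.002,0,0.1253,-0.0974,0.08,0.04]]' | python3 jog.py; python3 - <<'E'
from h import *
go([.5052,-.3277,.055],105.4);
a=imaging.camera("scene")[:,:,::-1];b=imaging.camera("side")[:,:,::-1]
A=cv2.resize(a[80:220,195:335],None,fx=2.8,fy=4,interpolation=2);B=cv2.resize(b[300:450,230:370],None,fx=2.8,fy=560/150,interpolation=2)
cv2.imwrite("pics/p5.png",np.hstack([A,B]))
E
```

```text
clock: 7.18
eef_pos: [0.5054, -0.325, 0.1186]
tool_rot: [-0.135, 0.991, 0.001, -0.0]
ft_force: [0.3, 0.3, -3.9]
grip_width: 0.0515
grasp_force: 64.1
rot [ 0.0012 -0.0006  0.0026] shift [ 0.0009 -0.0026  0.0636] tcp [ 0.5054 -0.325   0.1186] F [ 0.3  0.3 -3.9] t 7.175
```

View pics/p5.png

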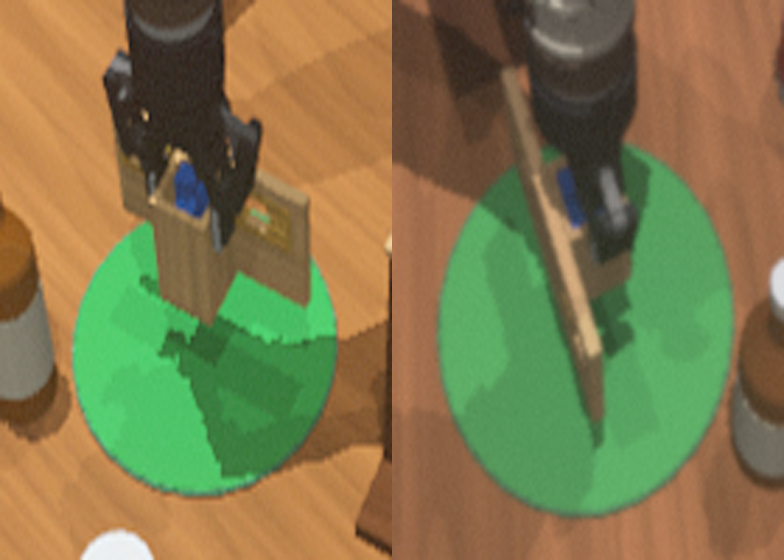

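The composite shows the caddy upright over the mat. In the left (scene) half the plate's lower +y corner is at (310,303) and the box's lower front corner at (208,322). In the right (side) half the plate's lower -y corner is at (600,445).

```bash
python3 - <<'E'
from h import *
EX=np.array([np.cos(np.radians(15.4)),np.sin(np.radians(15.4)),0]);EY=np.array([-EX[1],EX[0],0])
mat=np.array([.4985,-.3295,0])
for z in(.06,.068,.076):
    a=plane("scene",(195+310/2.8,80+303/4),z);b=plane("scene",(195+208/2.8,80+322/4),z);c=plane("side",(230+208/2.8,300+445*150/560),z)
    for q,l in((a,(-.02,.095)),(b,(.03,.026)),(c,(-.02,-.095))):
        o=q-l[0]*EX-l[1]*EY-mat;print(z,(o@EX).round(4),(o@EY).round(4),end=" | ")
    print()
E
```

```text
0.06 -0.0097 0.0025 | 0.06 -0.005 -0.0025 | 0.06 -0.0079 -0.0107 | 
0.068 -0.0035 0.0058 | 0.068 0.0008 0.0015 | 0.068 -0.0088 -0.0135 | 
0.076 0.0028 0.0092 | 0.076 0.0066 0.0054 | 0.076 -0.0096 -0.0164 |
```

```bash
echo '[[0.001,0,0.002,0,-0.002,0.025,0.04],[0.001,0,0.002,0,-0.002,0.045,0.04],[0.001,0,0.002,0,-0.002,0.055,0.04],[0.001,0,0.002,0,-0.002,0.058,0.04],[0.001,0,0.002,0,-0.002,0.058,0.04]]' | python3 jog.py;echo '[[0,0,0,0,0,0.001,0.04],[0,0,0,0,0,0.002,0.04],[0,0,0,0,0,0.002,0.04]]' | python3 jog.py
```

```text
clock: 7.9
eef_pos: [0.5068, -0.3278, 0.0619]
tool_rot: [-0.134, 0.991, -0.001, 0.001]
ft_force: [-0.9, 0.1, -3.4]
grip_width: 0.0513
grasp_force: 64.4
clock: 8.28
eef_pos: [0.5062, -0.3276, 0.0592]
tool_rot: [-0.134, 0.991, -0.001, 0.0]
ft_force: [0.1, 0.3, -3.1]
grip_width: 0.0512
grasp_force: 64.4
```

```bash
for i in 1 2 3; do echo '[[0,0,0,0,0,0.001,0.04],[0,0,0,0,0,0.0015,0.04],[0,0,0,0,0,0.0015,0.04]]' | python3 jog.py|grep -E "eef|ft"; done
```

```text
eef_pos: [0.5061, -0.3275, 0.0575]
ft_force: [-0.2, -0.2, -3.2]
eef_pos: [0.5061, -0.3275, 0.056]
ft_force: [-0.2, 0.0, -2.9]
eef_pos: [0.5062, -0.3276, 0.0558]
ft_force: [-3.7, 1.0, 4.9]
```

Contact made at TCP z ≈ 0.056. Ease off slightly, open slowly, then retreat upward.

```bash
echo '[[0,0,0,0,0,-0.0007,0.04],[0,0,0,0,0,-0.0007,0.053],[0,0,0,0,0,-0.0007,0.056],[0,0,0,0,0,-0.0007,0.062],[0,0,0,0,0,-0.0007,0.075],[0,0,0,0,0,-0.0007,0.085],[0,0,0,0,0,-0.0007,0.085]]' | python3 jog.py; echo '[[0,0,0,0,0,-0.01,0.085],[0,0,0,0,0,-0.03,0.085],[0,0,0,0,0,-0.07,0.085],[0,0,0,0,0,-0.12,0.085],[0,0,0,0,0,-0.17,0.085],[0,0,0,0,0,-0.17,0.085]]' | python3 jog.py;python3 - <<'E'
from h import *
a=imaging.camera("scene")[:,:,::-1];b=imaging.camera("side")[:,:,::-1]
cv2.imwrite("pics/p6.png",np.hstack([cv2.resize(a[60:330,170:450],None,fx=1.42,fy=1.42),cv2.resize(b[200:470,210:490],None,fx=1.42,fy=1.42)]))
E
```

```text
clock: 10.28
eef_pos: [0.5062, -0.3276, 0.0553]
tool_rot: [-0.134, 0.991, -0.001, 0.0]
ft_force: [-0.2, 0.5, 0.6]
grip_width: 0.0851
grasp_force: 0.0
clock: 11.02
eef_pos: [0.5085, -0.329, 0.2318]
tool_rot: [-0.134, 0.991, -0.004, 0.005]
ft_force: [-0.4, 0.0, -0.7]
grip_width: 0.0851
grasp_force: 0.0
```

View pics/p6.png

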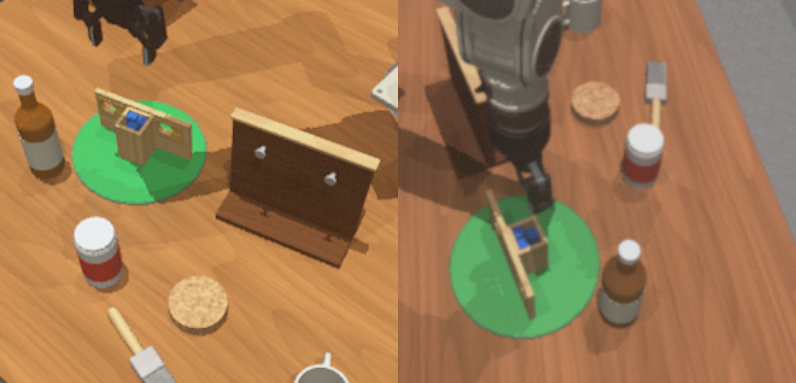

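Both halves show the caddy standing upright in the middle of the mat (scene (140,135), side (515,250)). The studs are bare, the neighbouring objects look undisturbed, and the hand is clear.

```bash
echo '[[0,0,0,0,0,0,0.085],[0,0,0,0,0,0,0.085]]' | python3 jog.py && python3 -c "from workcell import bot, imaging, ticket;print(ticket.job_done())"
```

```text
clock: 11.38
eef_pos: [0.5053, -0.3269, 0.2236]
tool_rot: [-0.134, 0.991, 0.001, -0.001]
ft_force: [-0.1, 0.2, 0.0]
grip_width: 0.0849
grasp_force: 0.0
the job is handed in; nothing more can be done
None
```

The caddy was slid to the wide ends, drawn off the studs and stood upright in the middle of the mat with nothing else visibly disturbed; I handed the job in at about 11.4 s, and no verdict was printed.

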